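# Reassemble the axle of a bead spinner

## Task

Rebuild the axle of the bead spinner: onto its upright spindle slide the wide, flat bearing first, down onto the wooden hub, then the slim spacer tube on top of the bearing, and finally the wooden retaining knob, mouth down, fully home on the tube. Lower each part down the spindle rather than letting it drop, and leave the jars and the organiser box where they are.

Things in the scene. Friction and masses are not known exactly. Their poses are not given: they have to be found in the camera images.
- spinner: Bead spinner, fixed (nothing on it turns): shallow wooden bowl on a foot, 172 mm across the rim, rim 48 mm above the bench; in its middle a wooden hub (44 mm diameter, flat top level with the rim) with an upright steel spindle. Origin: centre of the underside, z up. Stands left or right of the robot's centre line, the mat on the other side.
- hub_top (a point): Centre of the hub's flat top, where the bearing must sit and the spindle begins; on the spindle's axis, 48 mm above the bench.
- spindle_tip (a point): Top of the spindle, 64 mm above the hub's top (112 mm above the bench). The spindle is 16 mm in diameter; its last 12 mm taper to 8 mm.
- mat: Flat grey bead mat, 200 x 240 mm (x, y) and 5 mm thick, fixed to the bench; the three loose parts stand on it. Origin: centre of its underside.
- bearing: Steel bearing: a wide, low ring, outer diameter 54 mm, 16 mm high, through bore 19 mm, a dark seal between its races, about 150 g, lying flat on the mat. Origin: centre of the underside, z along the bore. Either face may be up.
- bearing_mid (a point): Centre of the bearing, 8 mm above its underside.
- spacer: Plain aluminium spacer: slim tube, outer diameter 34 mm, 34 mm high, through bore 19 mm, about 60 g, standing upright on the mat. Origin: centre of the underside, z along the bore. Either end may be up.
- spacer_mid (a point): Centre of the spacer tube, 17 mm above its underside.
- knob: Wooden retaining knob: 44 mm diameter, cylindrical side 28 mm high with a slightly domed top (32 mm in all), blind bore 19 mm wide and 18 mm deep in the underside, no thread: it slips over the spindle's tip and rests on the tube. About 50 g. Stands mouth down on the mat. Origin: centre of the underside (the mouth), z up.
- jar_a: Closed glass bead jar, 60 mm diameter, 65 mm high, loose on the bench beyond the work near the centre line. Origin: centre of the underside. To be left alone.
- jar_b: Closed glass bead jar, 60 mm diameter, 65 mm high, loose on the bench at the right. Origin: centre of the underside. To be left alone.
- organiser: Closed clear organiser box, 200 x 120 mm (x, y), 40 mm high, loose on the bench at the left. Origin: centre of the underside. To be left alone.

How it is judged:
By the outcome, as a careful person would: the job done as asked, in the order asked, and still so for the second after the job is handed in, with the robot touching nothing.
It also fails if it takes over 67 s, if anything falls off the work surface, if the arm or the gripper's body presses on something with over 40 N, if the wrist force passes 120 N, or if a joint passes its speed limit or range.

## Robot

A 6-joint arm with a two-finger parallel gripper is mounted at the origin on the work surface. World frame = base frame: x ahead of the robot, y to its left, z up, the work surface at z = 0. Lengths are in m, angles in rad, forces in N, time in s.
With the tool pointing down it reaches from about 0.425 to 0.95 m from the base axis. Payload 3.5 kg.
Tool frame: the origin (TCP) lies at the very end of the fingers, on their centre line; the grasp point (between the pads) lies 19 mm behind it; z points along the fingers, y is the line along which they close (so a half turn about z gives the same grasp; the last joint's range is limited). The gripper opens to 85 mm and grips with 20 to 120 N. Pads are 22 mm wide; open, the fingers measure 114 mm over their backs; the gripper's body (76 mm by 85 mm) begins 54 mm behind the grasp point. The pads swing forward as they close: fully open they stand 13 mm farther back than shut.
Start: joints at [-1.373, 0.286, 1.577, -0, 1.279, -0.15], TCP at [0.23, -0.635, 0.231] pointing down, gripper open.
Joint ranges: [-2.77, 2.77], [-0.9, 2.22], [0.21, 2.48], [-1.53, 4.67], [0.24, 2.81], [-2.84, 2.84]. Speed limits (rad/s): [2.79, 2.79, 3.14, 3.14, 3.14, 3.14].

## Interface

Orientations are given as a unit quaternion [x, y, z, w].
In Python, from plant import ctrl gives the robot as it stands.
- The arm moves only by the tool move_tool, called after ">>>" as a command line: name --pt "numbers of a row" for each row, then --argument value for the rest. Schema: {"type":"object","properties":{"deltas":{"type":"array","items":{"type":"array","items":{"type":"number"},"minItems":7,"maxItems":7},"minItems":1,"maxItems":10},"clamp_n":{"type":"number"},"only":{"type":"string"},"quiet":{"type":"boolean"},"lines":{"type":"string"}},"required":["deltas"],"additionalProperties":false}. deltas is a list of rows, 1 to 10 of them, each of 7 numbers: dx, dy, dz in normalised numbers (1 is 800 mm), then a rotation vector rx, ry, rz in normalised numbers (1 is 180 degrees), then the opening from 0.0 (shut) to 1.0 (fully open); each row is the pose to reach, as a shift and turn from the pose commanded when the call began, along the tool's axes at that moment; what a row does not reach only later rows make up. A row lasts 1/8 s, in which the tool goes at most 0.0625 m and 0.188 rad, less where a joint would pass 70% of its speed; a pose out of reach is approached as far as the arm can. The fingers move at their own pace and stop on an object; clamp_n is the grip in N (left out, the last holds). Time passes only in rows, so rows that do not move let the fingers close. The tool returns the time, the measured TCP pose, the force, the opening and the grip force at its end. only (a regular expression) keeps the lines of the reply that match it, lines (a string "A,B") keeps lines A to B, and quiet returns only ok. A shift or turn number past 1, either way, is cut back to 1. Input that does not fit is refused with a message, and nothing moves.
- ctrl.get_state(): the state, without advancing time (a new reading comes with each control period).
- ctrl.read_camera(name): name is "scene" or "top"; returns a dict with "pixels" (420x560x3 uint8, red, green, blue), "camera_matrix" (3x3 intrinsics, pixels), "xyz" and "orientation" of the camera in the world. Camera axes: x right, y down, z forward; pixel columns grow to the right and rows downward; lengths in m; the calibration is good to about 2 mm. A picture is of the moment at which its call begins. There is no depth.
- ctrl.sign_off(): hands the job in; it is judged then, once.
The state is a dict: "time": time; "qpos": joint angles; "dq": joint speeds; "joint_efforts": joint torques, N m; "eef_pos": TCP position; "tcp_rot": TCP orientation; "contact_force": force on the tool from outside, world axes, zero at the start; "wrist_torque": the same for the moment, N m; "opening": opening from 0.0 (shut) to 1.0 (fully open); "finger_force": force on a finger pad.
Only numpy, scipy, OpenCV 4.12 (cv2) and the standard library are available. Lean on these libraries where they do the work, as an engineer would, in place of code of your own. Each camera call takes 0.05 s, during which the arm holds its last target. There are 200 camera calls.

## Working session

There is one attempt and no reset: what is moved stays moved. The work goes in short steps, Python scripts to look and compute and a tool call to move; the robot and the scene stay as the last step left them, time stands still between calls to the robot, and variables do not carry over. Pictures are saved under pics/ and viewed, at most 10 in all, crops included, and the job is handed in when it is done.

```bash
ls; mkdir -p pics; python3 - <<'E'
from plant import ctrl
import cv2
for n in("scene","top"):
    c=ctrl.read_camera(n); cv2.imwrite(f"pics/{n}0.png",c["pixels"][:,:,::-1]); print(n,c["camera_matrix"],c["xyz"],c["orientation"])
s=ctrl.get_state();print({k:s[k] for k in("time","eef_pos","tcp_rot","opening","contact_force")})
E
```

```text
pics
plant.py
scene [[495.38990916   0.         275.65757051]
 [  0.         495.38990916 216.29970134]
 [  0.           0.           1.        ]] [1.06079722 0.60506204 1.15868404] [ 0.29872633  0.90784391 -0.27733711 -0.09831652]
top [[500.54749852   0.         269.66810392]
 [  0.         500.54749852 204.09334491]
 [  0.           0.           1.        ]] [0.4148196  0.00898027 1.50793314] [-0.70428253  0.7059733  -0.05319922  0.05251354]
{'time': 0.1, 'eef_pos': array([ 0.22995638, -0.63398427,  0.23007465]), 'tcp_rot': array([ 9.84920397e-01,  1.73004754e-01, -1.82215831e-05, -1.08027072e-03]), 'opening': 1.0030245058157528, 'contact_force': array([ 0.06015586, -0.60107832,  0.5499646 ])}
```

View pics/top0.png

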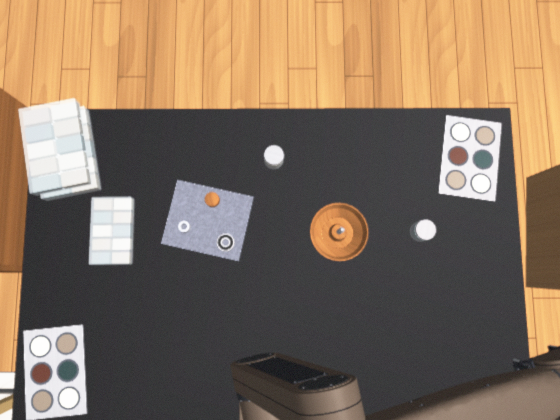

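View pics/scene0.png

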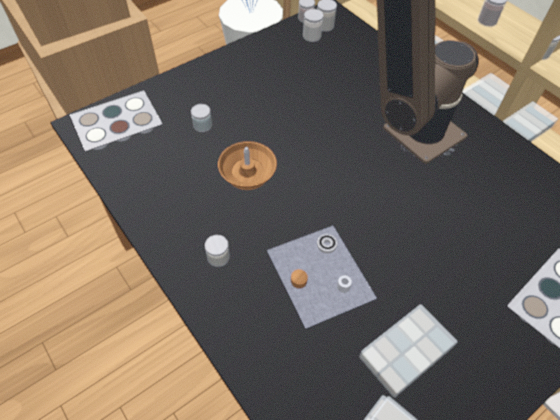

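The top view shows the knob at (213,199), spacer (184,226), bearing (226,242) and spindle tip (341,230). In the scene view, the spindle tip is at (246,149), bearing (327,242), spacer (345,283) and knob (299,278). I'll enlarge these next.

```bash
python3 - <<'E'
import cv2,numpy as np
t=cv2.imread("pics/top0.png");s=cv2.imread("pics/scene0.png")
def c(im,u,v,k=10,r=13):
    p=cv2.resize(im[v-r:v+r+1,u-r:u+r+1],None,fx=k,fy=k,interpolation=cv2.INTER_NEAREST)[:200*2,:260]
    for i in range(0,2*r+1,5):
        cv2.putText(p,str(u-r+i),(i*k,8),0,.3,(0,255,255),1);cv2.putText(p,str(v-r+i),(0,i*k+8),0,.3,(0,255,0),1)
        cv2.line(p,(i*k,0),(i*k,270),(0,255,255),1) if 0 else None
    return p[:, :260]
a=np.hstack([c(t,213,199),c(t,184,226),c(t,226,242)]);b=np.hstack([c(s,299,278),c(s,345,283),c(s,327,242)])
cv2.imwrite("pics/parts.png",np.vstack([a,b])[:600])
u=lambda im,x0,y0:cv2.resize(im[y0:y0+70,x0:x0+66],None,fx=6,fy=6,interpolation=cv2.INTER_NEAREST)
p=np.hstack([u(t,306,198),u(s,214,130)])
for i in range(0,66,10):
    for o,x0,y0 in((0,306,198),(396,214,130)):
        cv2.putText(p,str(x0+i),(o+i*6,8),0,.35,(0,255,255),1);cv2.putText(p,str(y0+i),(o,i*6+8),0,.35,(0,255,0),1)
cv2.imwrite("pics/spin.png",p)
E
```

```text
(no output)
```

View pics/parts.png

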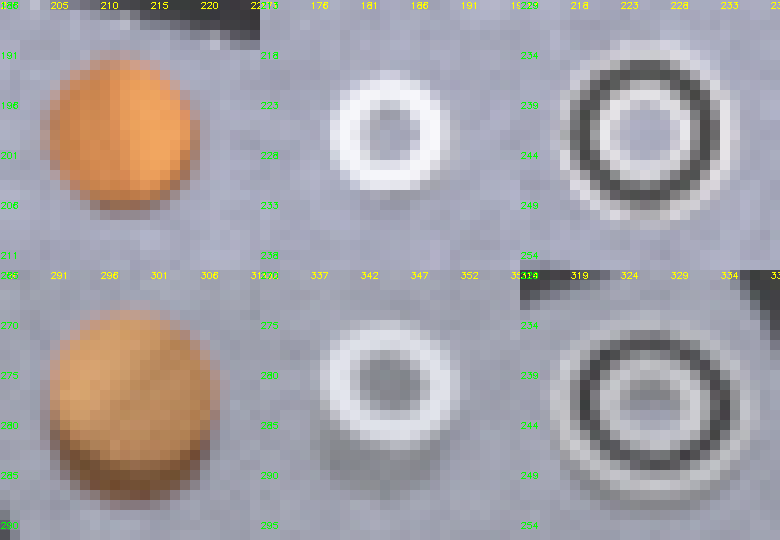

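View pics/spin.png

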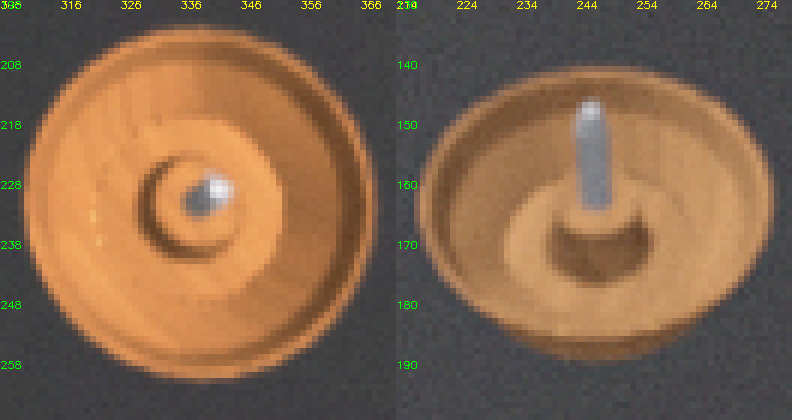

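```bash
cat >h.py <<'E'
import numpy as np
from scipy.spatial.transform import Rotation as R
from plant import ctrl
C={'top':(np.array([[500.5475,0,269.6681],[0,500.5475,204.0933],[0,0,1]]),np.array([0.4148196,0.00898027,1.50793314]),R.from_quat([-0.70428253,0.7059733,-0.05319922,0.05251354]).as_matrix()),
'scene':(np.array([[495.3899,0,275.6576],[0,495.3899,216.2997],[0,0,1]]),np.array([1.06079722,0.60506204,1.15868404]),R.from_quat([0.29872633,0.90784391,-0.27733711,-0.09831652]).as_matrix())}
def at(cam,u,v,z):
    K,p,M=C[cam]; d=M@np.linalg.solve(K,[u,v,1]); return p+d*(z-p[2])/d[2]
def proj(cam,P):
    K,p,M=C[cam]; q=K@(M.T@(np.asarray(P)-p)); return q[:2]/q[2]
def tool(P):  # shift in tool axes from the present TCP to world P
    s=ctrl.get_state(); return R.from_quat(s['tcp_rot']).inv().apply(np.asarray(P)-s['eef_pos'])
E
python3 - <<'E'
from h import *
np.set_printoptions(precision=4,suppress=True)
for n,z,t,s in[('knob',.033,(211.6,198.9),None),('spacer',.039,(183,225.5),None),('bearing',.021,(225.1,241.5),None),('rim',.048,(338.8,231.5),(246.8,162.9)),('tip',.112,(341.7,228.8),(245.8,146.5))]:
    print(n,at('top',*t,z),s and at('scene',*s,z))
# scene: crop origins u0,v0 and centres
for n,z,s in[('knob',.033,(286+13.4-.5,265+11.8-.5)),('spacer',.039,(332+13-.5,270+11.3-.5)),('bearing',.021,(314+13.5-.5,229+13.2-.5))]:
    print(n,at('scene',*s,z))
s=ctrl.get_state();print(R.from_quat(s['tcp_rot']).as_matrix())
E
```

```text
knob [0.6533 0.1805 0.033 ] None
spacer [0.5731 0.263  0.039 ] None
bearing [0.5269 0.1399 0.021 ] None
rim [ 0.5534 -0.1948  0.048 ] [ 0.5539 -0.1937  0.048 ]
tip [ 0.5549 -0.1941  0.112 ] [ 0.5509 -0.199   0.112 ]
knob [0.6546 0.1822 0.033 ]
spacer [0.572  0.2624 0.039 ]
bearing [0.525  0.1407 0.021 ]
[[ 0.9401  0.3408 -0.0004]
 [ 0.3408 -0.9401  0.0021]
 [ 0.0003 -0.0021 -1.    ]]
```

The crops agree between cameras to about 2 mm: hub (0.5536,-0.1943), bearing (0.526,0.140), spacer (0.5725,0.263), knob (0.654,0.181). The tool's yaw can stay constant, so I'm going for the bearing.

```bash
python3 - <<'E'
from h import *
np.set_printoptions(precision=4,suppress=True)
for P in[(.5,-.25,.2),(.526,.1403,.06),(.526,.1403,.007)]: print(tool(P))
E
```

```text
[ 0.3847 -0.2689  0.0308]
[ 0.5421 -0.6267  0.1716]
[ 0.5421 -0.6266  0.2246]
```

Careful with the scale: shifts go in shares of 800 mm and turns go in shares of 180 degrees. That gives: -0.627 m is -0.7838, 0.542 m is 0.6775.

>>> move_tool --pt "0.4813 -0.3363 0 0 0 0 1" --pt "0.4813 -0.3363 0 0 0 0 1" --pt "0.4813 -0.3363 0 0 0 0 1" --pt "0.4813 -0.3363 0 0 0 0 1" --pt "0.4813 -0.3363 0 0 0 0 1" --pt "0.4813 -0.3363 0 0 0 0 1" --pt "0.4813 -0.3363 0 0 0 0 1" --pt "0.4813 -0.3363 0 0 0 0 1" --pt "0.6775 -0.7838 0.15 0 0 0 1" --pt "0.6775 -0.7838 0.15 0 0 0 1" --clamp_n 60

```text
time: 1.35
eef_pos: [0.5082, -0.1295, 0.1939]
tcp_rot: [0.985, 0.173, 0.0, -0.0]
contact_force: [0.7, -0.7, -0.0]
opening: 1.001
finger_force: 0.0
```

```bash
python3 - <<'E'
from h import *
np.set_printoptions(precision=4,suppress=True)
for P in[(.526,.1403,.06),(.526,.1403,.007)]: print(tool(P))
print(ctrl.get_state()['qpos'])
E
```

```text
[ 0.1086 -0.2476  0.134 ]
[ 0.1086 -0.2476  0.187 ]
[-0.4433 -0.0126  1.9797  0.0002  1.1744  0.7802]
```

To row units: -0.248 m is -0.31, 0.109 m is 0.1363.

>>> move_tool --pt "0.1363 -0.31 0.125 0 0 0 1" --pt "0.1363 -0.31 0.125 0 0 0 1" --pt "0.1363 -0.31 0.125 0 0 0 1" --pt "0.1363 -0.31 0.125 0 0 0 1" --pt "0.1363 -0.31 0.125 0 0 0 1" --pt "0.1363 -0.31 0.125 0 0 0 1" --pt "0.1363 -0.31 0.125 0 0 0 1"

```text
time: 2.22
eef_pos: [0.5261, 0.1387, 0.0947]
tcp_rot: [0.985, 0.173, -0.0, 0.0]
contact_force: [-0.3, -0.4, -0.6]
opening: 0.999
finger_force: 0.0
```

```bash
python3 - <<'E'
from h import *
np.set_printoptions(precision=4,suppress=True)
print(tool((.526,.1403,.0065)),ctrl.get_state()['dq'])
E
```

```text
[ 0.0005 -0.0016  0.0882] [-0.0225 -0.0153 -0.0054  0.0029 -0.      0.0018]
```

To row units: 0.087 m is 0.1088, -0.0015 m is -0.0019.

>>> move_tool --pt "0 -0.0019 0.075 0 0 0 0.85" --pt "0 -0.0019 0.1 0 0 0 0.85" --pt "0 -0.0019 0.1088 0 0 0 0.85" --pt "0 -0.0019 0.1088 0 0 0 0.85" --pt "0 -0.0019 0.1088 0 0 0 0" --pt "0 -0.0019 0.1088 0 0 0 0" --pt "0 -0.0019 0.1088 0 0 0 0" --pt "0 -0.0019 0.1088 0 0 0 0" --pt "0 -0.0019 0.1088 0 0 0 0" --pt "0 -0.0019 0.1088 0 0 0 0" --clamp_n 60

```text
time: 3.48
eef_pos: [0.5274, 0.1403, 0.0102]
tcp_rot: [0.985, 0.173, 0.002, 0.001]
contact_force: [-1.1, -1.3, 6.4]
opening: 0.596
finger_force: 61.4
```

To row units: -0.15 m is -0.1875, -0.12 m is -0.15.

>>> move_tool --pt "0 0 -0.025 0 0 0 0" --pt "0 0 -0.075 0 0 0 0" --pt "0 0 -0.15 0 0 0 0" --pt "0 0 -0.1875 0 0 0 0" --pt "0 0 -0.1875 0 0 0 0" --pt "0 0 -0.1875 0 0 0 0"

```text
time: 4.22
eef_pos: [0.5245, 0.1404, 0.1561]
tcp_rot: [0.985, 0.173, -0.001, -0.0]
contact_force: [-0.4, 0.4, -1.9]
opening: 0.595
finger_force: 62.8
```

```bash
python3 - <<'E'
from h import *
np.set_printoptions(precision=4,suppress=True)
import cv2
c=ctrl.read_camera('scene')['pixels'][:,:,::-1]
s=ctrl.get_state()['eef_pos'];u,v=proj('scene',s).astype(int);print(u,v,proj('scene',s))
cv2.imwrite('pics/g1.png',cv2.resize(c[v-40:v+35,u-50:u+50],None,fx=8,fy=8,interpolation=cv2.INTER_NEAREST))
print(tool((.5536,-.1943,.16)))
E
```

```text
332 213 [332.5774 213.0745]
[-0.0863  0.3247 -0.0047]
```

View pics/g1.png

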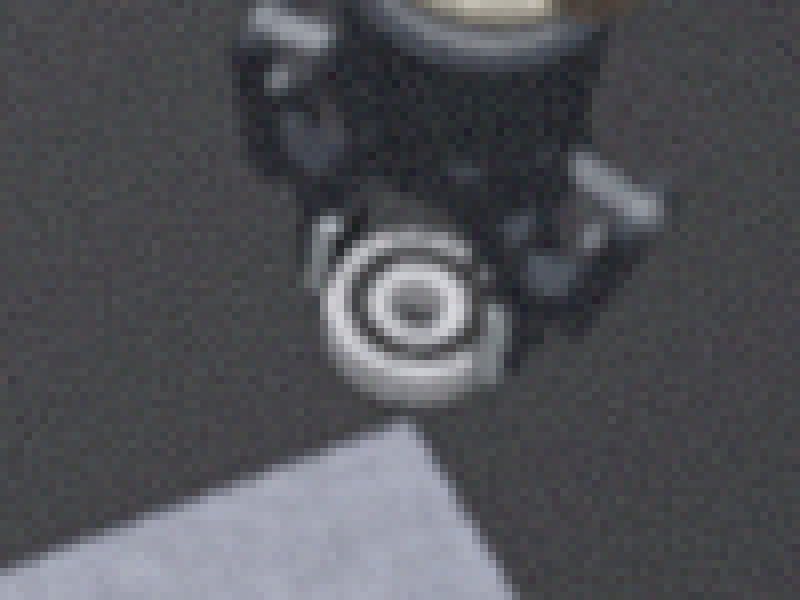

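The bearing is held level, with its top-face centre at about pixel (333.1, 210.0) in the scene view.

To row units: 0.325 m is 0.4063, -0.086 m is -0.1075.

```bash
python3 - <<'E'
from h import *
np.set_printoptions(precision=4,suppress=True)
s=ctrl.get_state(); M=R.from_quat(s['tcp_rot'])
for z in(.164,.167): print(M.inv().apply(at('scene',333.1,210,z)-s['eef_pos']))
E
```

```text
[-0.003   0.0013 -0.0086]
[-0.001   0.0005 -0.0116]
```

>>> move_tool --pt "-0.1075 0.4063 -0.005 0 0 0 0" --pt "-0.1075 0.4063 -0.005 0 0 0 0" --pt "-0.1075 0.4063 -0.005 0 0 0 0" --pt "-0.1075 0.4063 -0.005 0 0 0 0" --pt "-0.1075 0.4063 -0.005 0 0 0 0" --pt "-0.1075 0.4063 -0.005 0 0 0 0" --pt "-0.1075 0.4063 -0.005 0 0 0 0" --pt "-0.1075 0.4063 -0.005 0 0 0 0"

```text
time: 5.28
eef_pos: [0.5549, -0.1927, 0.1602]
tcp_rot: [0.985, 0.173, -0.001, -0.001]
contact_force: [1.1, -1.4, -1.6]
opening: 0.594
finger_force: 63.0
```

```bash
python3 - <<'E'
from h import *
np.set_printoptions(precision=4,suppress=True)
import cv2
c=ctrl.read_camera('scene')['pixels'][:,:,::-1]
t=ctrl.read_camera('top')['pixels'][:,:,::-1]
f=lambda i,u,v:cv2.resize(i[v-30:v+30,u-30:u+30],None,fx=6,fy=6,interpolation=cv2.INTER_NEAREST)
cv2.imwrite('pics/s1.png',np.hstack([f(c,247,145),f(t,340,228)]))
print(tool((.5536,-.1943,.16)))
E
```

```text
[-0.0022  0.0012  0.0009]
```

View pics/s1.png

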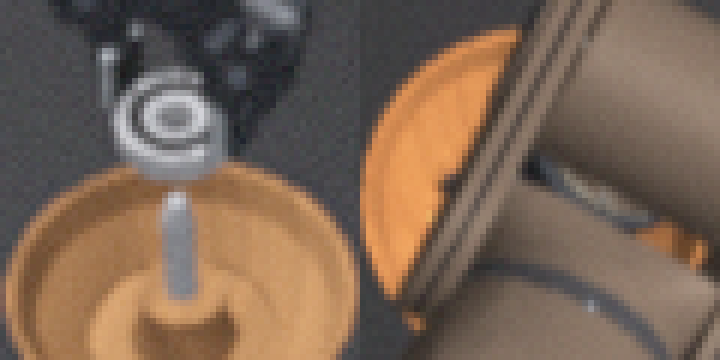

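In the scene view the bearing outline is centred at about (245.3, 134.3) and the spindle below it at u≈246.2, so they are nearly in line. The top view is blocked by the arm.

```bash
python3 - <<'E'
from h import *
np.set_printoptions(precision=4,suppress=True)
for z in(.05,.08,.112,.163,.171): print(z,proj('scene',(.5536,-.1943,z)))
s=ctrl.get_state();M=R.from_quat(s['tcp_rot'])
print(s['eef_pos'],M.as_euler('xyz'))
for z in(.168,.171,.174): print(at('scene',245.6,134.0,z), M.inv().apply(at('scene',245.6,134.0,z)-s['eef_pos']))
E
```

```text
0.05 [246.7254 162.2839]
0.08 [246.3547 155.4652]
0.112 [245.9447 147.9247]
0.163 [245.2582 135.2977]
0.171 [245.1466 133.2452]
[ 0.5552 -0.1925  0.1609] [-3.1402  0.0008  0.3498]
[ 0.5527 -0.1937  0.168 ] [-0.0028  0.0003 -0.0071]
[ 0.5542 -0.1913  0.171 ] [-0.0006 -0.0015 -0.0101]
[ 0.5557 -0.1889  0.174 ] [ 0.0017 -0.0032 -0.0131]
```

To row units: 0.051 m is 0.0638, -0.001 m is -0.0013.

>>> move_tool --pt "-0.0013 0.0013 0 0 0 0 0" --pt "-0.0013 0.0013 0.025 0 0 0 0" --pt "-0.0013 0.0013 0.05 0 0 0 0" --pt "-0.0013 0.0013 0.0575 0 0 0 0" --pt "-0.0013 0.0013 0.0638 0 0 0 0" --pt "-0.0013 0.0013 0.0638 0 0 0 0"

```text
time: 6.12
eef_pos: [0.5549, -0.1957, 0.1104]
tcp_rot: [0.985, 0.173, -0.0, -0.0]
contact_force: [0.0, -0.2, -1.5]
opening: 0.593
finger_force: 62.9
```

```bash
python3 - <<'E'
from h import *
print(tool((.5536,-.1943,.0532)),ctrl.get_state()['contact_force'],ctrl.get_state()['wrist_torque'])
E
```

```text
[-0.00073476 -0.00172846  0.05717881] [ 0.03181325 -0.19558895 -1.47360137] [-0.00607494 -0.04726459  0.02016027]
```

To row units: 0.012 m is 0.015, -0.001 m is -0.0013.

>>> move_tool --pt "0 -0.0013 0.005 0 0 0 0" --pt "0 -0.0013 0.01 0 0 0 0" --pt "0 -0.0013 0.015 0 0 0 0" --pt "0 -0.0013 0.015 0 0 0 0"

```text
time: 6.62
eef_pos: [0.5543, -0.1945, 0.0981]
tcp_rot: [0.985, 0.173, -0.0, -0.0]
contact_force: [0.1, -0.6, -1.7]
opening: 0.594
finger_force: 63.0
```

```bash
python3 - <<'E'
from h import *
print(tool((.5536,-.1943,.0532)),ctrl.get_state()['contact_force'],ctrl.get_state()['wrist_torque'])
E
```

```text
[-0.00053675 -0.00039421  0.04491333] [ 0.10181027 -0.58887061 -1.7418462 ] [ 0.00794663 -0.04188017 -0.01637987]
```

To row units: 0.042 m is 0.0525, 0.038 m is 0.0475.

>>> move_tool --pt "0 0 0.0125 0 0 0 0" --pt "0 0 0.025 0 0 0 0" --pt "0 0 0.0375 0 0 0 0" --pt "0 0 0.0475 0 0 0 0" --pt "0 0 0.0525 0 0 0 0" --pt "0 0 0.0525 0 0 0 0"

```text
time: 7.38
eef_pos: [0.5544, -0.1946, 0.0563]
tcp_rot: [0.985, 0.173, -0.0, -0.0]
contact_force: [-0.5, -0.5, -2.2]
opening: 0.596
finger_force: 63.0
```

```bash
python3 - <<'E'
from h import *
print(ctrl.get_state()['eef_pos'],ctrl.get_state()['contact_force'],ctrl.get_state()['wrist_torque'])
E
```

```text
[ 0.5544388  -0.19457991  0.0562654 ] [-0.50660643 -0.49462327 -2.1995224 ] [ 0.02850097  0.01945627 -0.01409337]
```

To row units: 0.0035 m is 0.0044, 0.003 m is 0.0038.

>>> move_tool --pt "0 0 0.0013 0 0 0 0" --pt "0 0 0.0025 0 0 0 0" --pt "0 0 0.0038 0 0 0 0" --pt "0 0 0.0044 0 0 0 0" --pt "0 0 0.0044 0 0 0 0"

```text
time: 8.0
eef_pos: [0.5546, -0.1947, 0.0533]
tcp_rot: [0.985, 0.173, 0.0, 0.0]
contact_force: [0.0, -0.7, 0.3]
opening: 0.6
finger_force: 63.0
```

To row units: 0.001 m is 0.0013.

>>> move_tool --pt "0 0 0.0013 0 0 0 0" --pt "0 0 0.0013 0 0 0 0"

```text
time: 8.25
eef_pos: [0.5547, -0.1948, 0.0532]
tcp_rot: [0.985, 0.173, -0.0, -0.0]
contact_force: [-3.3, 1.4, 5.3]
opening: 0.596
finger_force: 63.6
```

To row units: -0.11 m is -0.1375, -0.06 m is -0.075.

>>> move_tool --pt "0 0 0 0 0 0 0.85" --pt "0 0 0 0 0 0 0.85" --pt "0 0 0 0 0 0 0.85" --pt "0 0 -0.025 0 0 0 0.85" --pt "0 0 -0.075 0 0 0 0.85" --pt "0 0 -0.1375 0 0 0 0.85" --pt "0 0 -0.1375 0 0 0 0.85" --pt "0 0 -0.1375 0 0 0 0.85"

```text
time: 9.25
eef_pos: [0.5547, -0.1947, 0.1631]
tcp_rot: [0.985, 0.173, 0.0, 0.0]
contact_force: [-0.3, 0.2, -0.7]
opening: 0.849
finger_force: 0.0
```

```bash
python3 - <<'E'
from h import *
s=ctrl.get_state();print(tool((.5725,.2627,.1)))
import cv2
c=ctrl.read_camera('scene')['pixels'][:,:,::-1]
cv2.imwrite('pics/b1.png',cv2.resize(c[110:200,200:300],None,fx=6,fy=6,interpolation=cv2.INTER_NEAREST))
E
```

```text
[ 0.17263093 -0.42398025  0.06282338]
```

View pics/b1.png

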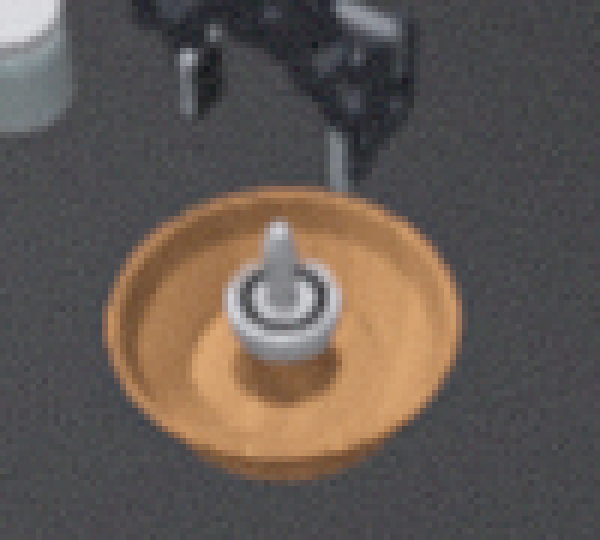

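The bearing is seated flat on the hub around the spindle, at crop (283,300). Next is the spacer.

To row units: -0.424 m is -0.53, 0.173 m is 0.2163.

>>> move_tool --pt "0.2163 -0.53 0 0 0 0 0.85" --pt "0.2163 -0.53 0 0 0 0 0.85" --pt "0.2163 -0.53 0 0 0 0 0.85" --pt "0.2163 -0.53 0 0 0 0 0.85" --pt "0.2163 -0.53 0.075 0 0 0 0.85" --pt "0.2163 -0.53 0.075 0 0 0 0.85" --pt "0.2163 -0.53 0.075 0 0 0 0.85" --pt "0.2163 -0.53 0.075 0 0 0 0.85" --pt "0.2163 -0.53 0.075 0 0 0 0.85" --pt "0.2163 -0.53 0.075 0 0 0 0.85"

```text
time: 10.55
eef_pos: [0.5722, 0.2622, 0.1012]
tcp_rot: [0.985, 0.173, -0.001, 0.0]
contact_force: [0.2, 0.2, 0.5]
opening: 0.851
finger_force: 0.0
```

```bash
python3 - <<'E'
from h import *
print(tool((.5725,.2627,.013)))
E
```

```text
[ 0.00068833 -0.00041093  0.08815033]
```

To row units: 0.088 m is 0.11, 0.08 m is 0.1.

>>> move_tool --pt "0 0 0.075 0 0 0 0.7" --pt "0 0 0.1 0 0 0 0.7" --pt "0 0 0.11 0 0 0 0.7" --pt "0 0 0.11 0 0 0 0.7" --pt "0 0 0.11 0 0 0 0" --pt "0 0 0.11 0 0 0 0" --pt "0 0 0.11 0 0 0 0" --pt "0 0 0.11 0 0 0 0" --pt "0 0 0.11 0 0 0 0" --pt "0 0 0.11 0 0 0 0" --clamp_n 40

```text
time: 11.8
eef_pos: [0.5743, 0.2634, 0.0164]
tcp_rot: [0.985, 0.173, 0.002, -0.0]
contact_force: [-0.6, -0.3, 6.4]
opening: 0.391
finger_force: 39.9
```

To row units: -0.15 m is -0.1875, -0.12 m is -0.15.

>>> move_tool --pt "0 0 -0.025 0 0 0 0" --pt "0 0 -0.075 0 0 0 0" --pt "0 0 -0.15 0 0 0 0" --pt "0 0 -0.1875 0 0 0 0" --pt "0 0 -0.1875 0 0 0 0" --pt "0 0 -0.1875 0 0 0 0" --pt "0 0 -0.1875 0 0 0 0"

```text
time: 12.68
eef_pos: [0.5713, 0.2625, 0.1616]
tcp_rot: [0.985, 0.173, -0.002, 0.0]
contact_force: [0.5, -0.1, -0.7]
opening: 0.388
finger_force: 39.9
```

```bash
python3 - <<'E'
from h import *
import cv2
np.set_printoptions(precision=4,suppress=True)
c=ctrl.read_camera('scene')['pixels'][:,:,::-1]
s=ctrl.get_state()['eef_pos'];u,v=proj('scene',s).astype(int);print(u,v,s)
cv2.imwrite('pics/g2.png',cv2.resize(c[v-25:v+25,u-30:u+30],None,fx=10,fy=10,interpolation=cv2.INTER_NEAREST))
print(tool((.5545,-.1947,.16)))
E
```

```text
351 256 [0.5715 0.2625 0.1617]
[-0.1718  0.4241  0.0023]
```

View pics/g2.png

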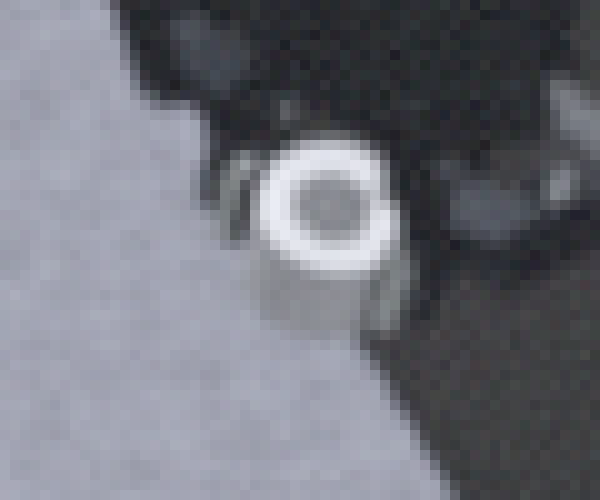

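The spacer is held upright, with its top centre at about pixel (353.3, 251.0).

To row units: 0.424 m is 0.53, -0.172 m is -0.215.

```bash
python3 - <<'E'
from h import *
np.set_printoptions(precision=4,suppress=True)
s=ctrl.get_state(); M=R.from_quat(s['tcp_rot'])
for z in(.181,.184): print(M.inv().apply(at('scene',353.3,251,z)-s['eef_pos']))
E
```

```text
[-0.0042  0.0006 -0.0192]
[-0.0024  0.0001 -0.0222]
```

>>> move_tool --pt "-0.215 0.53 0 0 0 0 0" --pt "-0.215 0.53 0 0 0 0 0" --pt "-0.215 0.53 0 0 0 0 0" --pt "-0.215 0.53 0 0 0 0 0" --pt "-0.215 0.53 0 0 0 0 0" --pt "-0.215 0.53 0 0 0 0 0" --pt "-0.215 0.53 0 0 0 0 0" --pt "-0.215 0.53 0 0 0 0 0" --pt "-0.215 0.53 0 0 0 0 0" --pt "-0.215 0.53 0 0 0 0 0"

```text
time: 13.98
eef_pos: [0.5554, -0.1927, 0.1634]
tcp_rot: [0.985, 0.174, -0.0, -0.001]
contact_force: [-0.0, 0.8, -0.4]
opening: 0.389
finger_force: 40.0
```

```bash
python3 - <<'E'
from h import *
np.set_printoptions(precision=4,suppress=True)
s=ctrl.get_state();print(tool((.5547,-.1947,.16)))
import cv2
c=ctrl.read_camera('scene')['pixels'][:,:,::-1]
cv2.imwrite('pics/s2.png',cv2.resize(c[110:170,215:275],None,fx=10,fy=10,interpolation=cv2.INTER_NEAREST))
E
```

```text
[-0.0013  0.0017  0.0034]
```

View pics/s2.png

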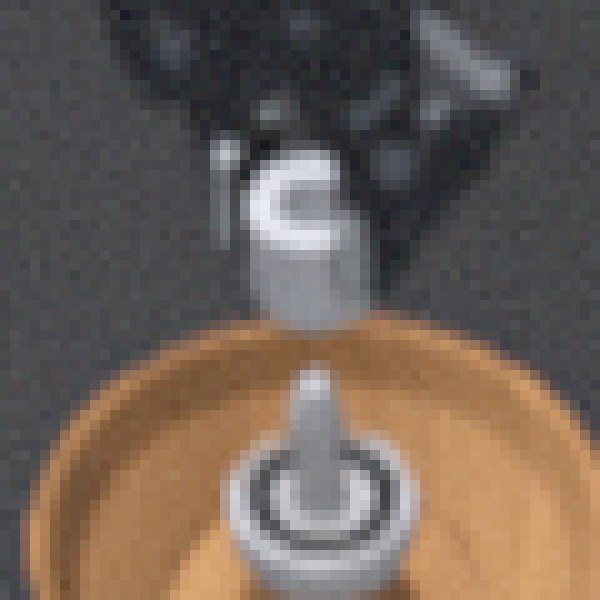

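The spacer hangs above the tip: its bottom is centred at crop x≈311, with the tip at 316. That matches the perspective of an aligned axis.

To row units: 0.034 m is 0.0425, 0.0005 m is 0.0006.

>>> move_tool --pt "0 0.0006 0.025 0 0 0 0" --pt "0 0.0006 0.0425 0 0 0 0" --pt "0 0.0006 0.0425 0 0 0 0" --pt "0 0.0006 0.0425 0 0 0 0"

```text
time: 14.52
eef_pos: [0.5558, -0.1947, 0.13]
tcp_rot: [0.985, 0.173, -0.0, -0.0]
contact_force: [0.1, -0.2, -1.1]
opening: 0.393
finger_force: 40.0
```

```bash
python3 - <<'E'
from h import *
for i in range(2): print(tool((.5547,-.1947,.0754)))
E
```

```text
[-0.00100849 -0.00034928  0.05458158]
[-0.00100849 -0.00034928  0.05458158]
```

To row units: 0.022 m is 0.0275, 0.018 m is 0.0225.

>>> move_tool --pt "0 0 0.0075 0 0 0 0" --pt "0 0 0.0125 0 0 0 0" --pt "0 0 0.0175 0 0 0 0" --pt "0 0 0.0225 0 0 0 0" --pt "0 0 0.0275 0 0 0 0" --pt "0 0 0.0275 0 0 0 0"

```text
time: 15.28
eef_pos: [0.5554, -0.1947, 0.1076]
tcp_rot: [0.985, 0.173, -0.0, -0.0]
contact_force: [-0.3, 0.5, -1.5]
opening: 0.39
finger_force: 40.0
```

```bash
python3 - <<'E'
from h import *
print(tool((.5547,-.1947,.0754)),ctrl.get_state()['wrist_torque'])
E
```

```text
[-0.00065741 -0.00018695  0.03219753] [0.00842285 0.02634957 0.01050192]
```

No contact and past the taper, so I'm lowering it to just above the bearing.

To row units: 0.032 m is 0.04, 0.031 m is 0.0388.

>>> move_tool --pt "0 0 0.0125 0 0 0 0" --pt "0 0 0.0225 0 0 0 0" --pt "0 0 0.0313 0 0 0 0" --pt "0 0 0.0363 0 0 0 0" --pt "0 0 0.0375 0 0 0 0" --pt "0 0 0.0388 0 0 0 0" --pt "0 0 0.04 0 0 0 0" --pt "0 0 0.04 0 0 0 0"

```text
time: 16.27
eef_pos: [0.5557, -0.1948, 0.0763]
tcp_rot: [0.985, 0.173, 0.0, 0.0]
contact_force: [-0.6, -0.4, -0.1]
opening: 0.392
finger_force: 40.0
```

To row units: 0.0015 m is 0.0019, 0.001 m is 0.0013.

>>> move_tool --pt "0 0 0.0006 0 0 0 0" --pt "0 0 0.0013 0 0 0 0" --pt "0 0 0.0019 0 0 0 0" --pt "0 0 0.0019 0 0 0 0"

```text
time: 16.77
eef_pos: [0.5558, -0.1949, 0.0754]
tcp_rot: [0.985, 0.173, -0.0, 0.0]
contact_force: [-2.8, 0.2, 5.3]
opening: 0.387
finger_force: 40.5
```

Seated at the height I expected. Releasing and moving to the knob.

To row units: -0.1 m is -0.125, -0.06 m is -0.075.

>>> move_tool --pt "0 0 0 0 0 0 0.7" --pt "0 0 0 0 0 0 0.7" --pt "0 0 0 0 0 0 0.7" --pt "0 0 -0.025 0 0 0 0.8" --pt "0 0 -0.075 0 0 0 0.8" --pt "0 0 -0.125 0 0 0 0.8" --pt "0 0 -0.125 0 0 0 0.8" --pt "0 0 -0.125 0 0 0 0.8"

```text
time: 17.77
eef_pos: [0.5556, -0.1947, 0.1751]
tcp_rot: [0.985, 0.173, 0.0, 0.0]
contact_force: [-0.5, 0.2, -0.3]
opening: 0.798
finger_force: 0.0
```

```bash
python3 - <<'E'
from h import *
print(tool((.654,.1815,.1)))
E
```

```text
[ 0.22073431 -0.32019235  0.07506369]
```

To row units: -0.32 m is -0.4, 0.22 m is 0.275.

>>> move_tool --pt "0.275 -0.4 0 0 0 0 0.8" --pt "0.275 -0.4 0 0 0 0 0.8" --pt "0.275 -0.4 0 0 0 0 0.8" --pt "0.275 -0.4 0 0 0 0 0.8" --pt "0.275 -0.4 0.0875 0 0 0 0.8" --pt "0.275 -0.4 0.0875 0 0 0 0.8" --pt "0.275 -0.4 0.0875 0 0 0 0.8" --pt "0.275 -0.4 0.0875 0 0 0 0.8" --pt "0.275 -0.4 0.0875 0 0 0 0.8"

```text
time: 18.9
eef_pos: [0.653, 0.1802, 0.104]
tcp_rot: [0.985, 0.173, -0.001, 0.0]
contact_force: [0.3, -0.2, -0.5]
opening: 0.797
finger_force: 0.0
```

```bash
python3 - <<'E'
from h import *
print(tool((.654,.1815,.011)))
E
```

```text
[ 0.00151836 -0.000854    0.09300085]
```

To row units: 0.092 m is 0.115, 0.085 m is 0.1063.

>>> move_tool --pt "0.0013 -0.0013 0.075 0 0 0 0.75" --pt "0.0013 -0.0013 0.1063 0 0 0 0.75" --pt "0.0013 -0.0013 0.115 0 0 0 0.75" --pt "0.0013 -0.0013 0.115 0 0 0 0.75" --pt "0.0013 -0.0013 0.115 0 0 0 0" --pt "0.0013 -0.0013 0.115 0 0 0 0" --pt "0.0013 -0.0013 0.115 0 0 0 0" --pt "0.0013 -0.0013 0.115 0 0 0 0" --pt "0.0013 -0.0013 0.115 0 0 0 0" --pt "0.0013 -0.0013 0.115 0 0 0 0" --clamp_n 40

```text
time: 20.15
eef_pos: [0.656, 0.1824, 0.0154]
tcp_rot: [0.985, 0.173, 0.002, 0.0]
contact_force: [0.6, -1.7, 6.0]
opening: 0.497
finger_force: 41.2
```

To row units: -0.16 m is -0.2, -0.12 m is -0.15.

>>> move_tool --pt "0 0 -0.025 0 0 0 0" --pt "0 0 -0.075 0 0 0 0" --pt "0 0 -0.15 0 0 0 0" --pt "0 0 -0.2 0 0 0 0" --pt "0 0 -0.2 0 0 0 0" --pt "0 0 -0.2 0 0 0 0" --pt "0 0 -0.2 0 0 0 0"

```text
time: 21.02
eef_pos: [0.6526, 0.1821, 0.17]
tcp_rot: [0.985, 0.173, -0.002, -0.0]
contact_force: [-0.7, 0.4, -0.6]
opening: 0.497
finger_force: 40.7
```

```bash
python3 - <<'E'
from h import *
import cv2
from scipy.optimize import least_squares
np.set_printoptions(precision=4,suppress=True)
c=ctrl.read_camera('scene')['pixels'].astype(int)
st=ctrl.get_state();s=st['eef_pos'];M=R.from_quat(st['tcp_rot'])
u,v=proj('scene',s).astype(int)
m=((c[...,0]-c[...,2])>40); w=np.zeros_like(m); w[v-25:v+25,u-25:u+25]=1; m&=w
n,l,stt,ce=cv2.connectedComponentsWithStats(m.astype(np.uint8))
i=1+stt[1:,4].argmax(); print(n,stt[i],ce[i],s)
def model(x,y,zb):
    a=np.linspace(0,6.283,40); P=[]
    for h,r in((0,.022),(.028,.022),(.0315,.010)): P+=[proj('scene',(x+r*np.cos(t),y+r*np.sin(t),zb+h)) for t in a]
    H=cv2.convexHull((np.array(P)*8).astype(np.int32).reshape(-1,1,2)); mo=cv2.moments(H); return mo['m10']/mo['m00']/8,mo['m01']/mo['m00']/8, mo['m00']/64
for zb in(s[2]-.0104,s[2]-.0124):
    print('model@TCP',model(s[0],s[1],zb))
    f=lambda p:np.array(model(p[0],p[1],zb))[:2]-ce[i]
    r=least_squares(f,s[:2],diff_step=2e-3); print(r.x,M.inv().apply(np.r_[r.x,s[2]]-s))
print(tool((.5547,-.1947,.17)))
E
```

```text
2 [294 236  17  22 283] [302.1731 246.5477] [0.6527 0.1821 0.1701]
model@TCP (302.5859037697347, 247.58047291733791, 363.7109375)
[0.6518 0.1794] [-0.0018  0.0023  0.    ]
model@TCP (302.5407855201543, 248.02657333505437, 363.1484375)
[0.6509 0.1785] [-0.0029  0.0028  0.    ]
[-0.2206  0.3208  0.0007]
```

To row units: 0.32 m is 0.4, -0.22 m is -0.275.

>>> move_tool --pt "-0.275 0.4 0 0 0 0 0" --pt "-0.275 0.4 0 0 0 0 0" --pt "-0.275 0.4 0 0 0 0 0" --pt "-0.275 0.4 0 0 0 0 0" --pt "-0.275 0.4 0 0 0 0 0" --pt "-0.275 0.4 0 0 0 0 0" --pt "-0.275 0.4 0 0 0 0 0" --pt "-0.275 0.4 0 0 0 0 0" --pt "-0.275 0.4 0 0 0 0 0" --pt "-0.275 0.4 0 0 0 0 0"

```text
time: 22.32
eef_pos: [0.5567, -0.1919, 0.1724]
tcp_rot: [0.985, 0.174, -0.0, -0.0]
contact_force: [0.3, -0.1, -1.2]
opening: 0.496
finger_force: 40.8
```

>>> move_tool --pt "0 0 0.0125 0 0 0 0" --pt "0 0 0.025 0 0 0 0" --pt "0 0 0.05 0 0 0 0" --pt "0 0 0.05 0 0 0 0" --pt "0 0 0.05 0 0 0 0"

```text
time: 22.95
eef_pos: [0.5562, -0.1936, 0.1323]
tcp_rot: [0.985, 0.173, -0.0, -0.0]
contact_force: [-0.0, 0.7, -0.8]
opening: 0.498
finger_force: 40.8
```

```bash
python3 - <<'E'
from h import *
print(tool((.5552,-.1947,.1084)))
E
```

```text
[-0.00133747  0.00072184  0.02386889]
```

To row units: 0.019 m is 0.0238, -0.001 m is -0.0013.

>>> move_tool --pt "-0.0013 0.0009 0 0 0 0 0" --pt "-0.0013 0.0009 0.005 0 0 0 0" --pt "-0.0013 0.0009 0.01 0 0 0 0" --pt "-0.0013 0.0009 0.015 0 0 0 0" --pt "-0.0013 0.0009 0.02 0 0 0 0" --pt "-0.0013 0.0009 0.0238 0 0 0 0" --pt "-0.0013 0.0009 0.0238 0 0 0 0"

```text
time: 23.82
eef_pos: [0.5554, -0.1944, 0.1132]
tcp_rot: [0.985, 0.173, -0.0, -0.0]
contact_force: [-0.4, 0.8, -0.2]
opening: 0.499
finger_force: 40.8
```

```bash
python3 - <<'E'
from h import *
print(tool((.5552,-.1947,.1084)),ctrl.get_state()['wrist_torque'])
E
```

```text
[-0.00028043  0.00021304  0.00483555] [ 0.01017421  0.0394773  -0.01920444]
```

To row units: 0.0055 m is 0.0069, 0.005 m is 0.0063.

>>> move_tool --pt "0 0 0.0013 0 0 0 0" --pt "0 0 0.0025 0 0 0 0" --pt "0 0 0.0038 0 0 0 0" --pt "0 0 0.005 0 0 0 0" --pt "0 0 0.0056 0 0 0 0" --pt "0 0 0.0063 0 0 0 0" --pt "0 0 0.0069 0 0 0 0" --pt "0 0 0.0069 0 0 0 0"

```text
time: 24.82
eef_pos: [0.5557, -0.1946, 0.1084]
tcp_rot: [0.985, 0.173, 0.0, 0.0]
contact_force: [-0.7, 0.8, 1.4]
opening: 0.498
finger_force: 40.9
```

To row units: 0.001 m is 0.0013, 0.0005 m is 0.0006.

>>> move_tool --pt "0 0 0.0006 0 0 0 0" --pt "0 0 0.0013 0 0 0 0" --pt "0 0 0.0013 0 0 0 0"

```text
time: 25.2
eef_pos: [0.5559, -0.1946, 0.1084]
tcp_rot: [0.985, 0.173, 0.0, 0.0]
contact_force: [-2.3, 1.3, 6.3]
opening: 0.499
finger_force: 41.4
```

Firm seat at z = 0.1084, as expected. Releasing, retreating and taking a final look.

To row units: -0.2 m is -0.25, -0.1 m is -0.125.

>>> move_tool --pt "0 0 0 0 0 0 0.8" --pt "0 0 0 0 0 0 0.8" --pt "0 0 0 0 0 0 0.8" --pt "0 0 -0.025 0 0 0 0.8" --pt "0 0 -0.075 0 0 0 0.8" --pt "0 0 -0.125 0 0 0 0.8" --pt "0 -0.25 -0.125 0 0 0 0.8" --pt "0 -0.25 -0.125 0 0 0 0.8" --pt "0 -0.25 -0.125 0 0 0 0.8" --pt "0 -0.25 -0.125 0 0 0 0.8"

```text
time: 26.45
eef_pos: [0.4865, -0.0039, 0.2085]
tcp_rot: [0.985, 0.175, 0.001, 0.0]
contact_force: [0.0, -0.2, 0.7]
opening: 0.801
finger_force: 0.0
```

```bash
python3 - <<'E'
from h import *
import cv2
c,t=[ctrl.read_camera(n)['pixels'][:,:,::-1] for n in('scene','top')]
f=lambda i,u,v:cv2.resize(i[v-36:v+36,u-36:u+36],None,fx=5,fy=5,interpolation=cv2.INTER_NEAREST)
cv2.imwrite('pics/end.png',np.hstack([f(c,246,155),f(t,340,230)]))
for z in(.098,.126,.13): print(z,proj('scene',(.5538,-.1945,z))-(210,119))
E
```

```text
0.098 [36.02786529 32.24682136]
0.126 [35.66068024 25.52324939]
0.13 [35.60722004 24.54433291]
```

View pics/end.png

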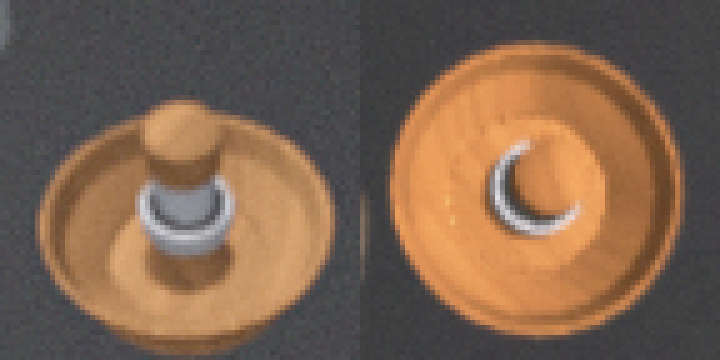

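The stack is upright and complete. In the left crop the bearing is at (186,215), the spacer at (185,205) and the knob's top face at (182,128), which matches the projected top at (178,127) within a pixel.

>>> move_tool --pt "0 0 0 0 0 0 0.8" --pt "0 0 0 0 0 0 0.8"

```text
time: 26.8
eef_pos: [0.488, -0.0078, 0.2073]
tcp_rot: [0.985, 0.172, 0.0, 0.0]
contact_force: [-0.4, -0.0, 0.1]
opening: 0.799
finger_force: 0.0
```

```bash
python3 -c "
from plant import ctrl
print(ctrl.sign_off())"
```

```text
the job is handed in; nothing more can be done
None
```

The axle is rebuilt and handed in after about 27 s: bearing on the hub, spacer on the bearing and knob home on the tube, each lowered down the spindle, and the jars and organiser were never approached.

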